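# Stack the blue instrument cases

### The job

Put the blue instrument cases back in one column: leave the large blue case where it stands, set the medium blue case flat on top of it, then the small blue case on top of the medium one. Centre each case on the one below with the long sides parallel, lower it into place rather than dropping it, and leave the light grey case where it is.

Things in the scene. Friction and masses are not known exactly. Their poses are not given: they have to be found in the camera images.
- large_centre (a point): Large blue closed instrument case, 150 mm long (its x) by 100 mm wide (its y) by 45 mm high (z). This point is its centre, 22.5 mm above its underside; x runs along the length, z up. Mass about 1.6 kg; it stands loose on the bench and is the foot of the column. Looks: hard closed plastic case with flat lid, thin black lid seam, two small latches on one long side, a lighter lid panel and a blank white label. 
- medium_centre (a point): Medium blue closed instrument case, 120 mm long (its x) by 60 mm wide (its y) by 44 mm high (z). This point is its centre, 22 mm above its underside; x runs along the length, z up. Mass 0.25 to 0.5 kg; loose on the bench; can be gripped across its 60 mm width. Same make as the large case.
- small_centre (a point): Small blue closed instrument case, 85 mm long (its x) by 44 mm wide (its y) by 40 mm high (z). This point is its centre, 20 mm above its underside; x runs along the length, z up. Mass 0.12 to 0.26 kg; loose on the bench; can be gripped across its 44 mm width. Same make as the large case. (A bright orange case of the same size that also lies on the bench is not part of the job.)
- grey_centre (a point): Light grey closed instrument case, 120 mm long (its x) by 60 mm wide (its y) by 44 mm high (z). This point is its centre, 22 mm above its underside; x runs along the length, z up. A bystander of the same shape as the medium blue case, loose on the bench; not to be moved. Other bystanders on the bench stand no higher than 50 mm; taller equipment stands only along the sides of the bench and behind the robot.

How it is judged:
By the outcome, as a careful person would: the job done as asked, in the order asked, and still so for the second after the job is handed in, with the robot touching nothing.
It also fails if it takes over 70 s, if anything falls off the work surface, if the arm or the gripper's body presses on something with over 40 N, if the wrist force passes 120 N, or if a joint passes its speed limit or range.

### The arm

A 7-joint arm with a two-finger parallel gripper is mounted at the origin on the work surface. World frame = base frame: x ahead of the robot, y to its left, z up, the work surface at z = 0. Lengths are in m, angles in degrees, forces in N, time in s.
With the tool pointing down it reaches from about 0.425 to 0.875 m from the base axis. Payload 4.7 kg.
Tool frame: the origin (TCP) lies on the mounting face of the last link; the fingertips stand 182 mm ahead of it and the grasp point (between the pads) lies 164 mm ahead of it; z points along the fingers, y is the line along which they close (so a half turn about z gives the same grasp; the last joint's range is limited). The gripper opens to 87 mm and grips with 3 to 60 N. Pads are 19 mm wide; open, the fingers measure 117 mm over their backs; the gripper's body (75 mm by 190 mm) begins 51 mm behind the grasp point.
Start: joints at [68.818, 18.392, -4.016, 83.108, 1.295, 78.541, -3.26], TCP at [0.243, -0.603, 0.405] pointing down, gripper open.
Joint ranges: [-163.93, 163.93], [-17.29, 119.83], [-79.2, 71.16], [3.27, 140.29], [-89.18, 269.18], [5.43, 117.66], [-154.24, 154.24]. Speed limits (degrees/s): [147.25, 147.25, 180, 180, 180, 180, 180].

### API

Orientations are given as [roll, pitch, yaw] about the fixed x, y, z axes, in that order (R = Rz(yaw) Ry(pitch) Rx(roll)).
In Python, from cell import env gives the robot as it stands.
- The arm moves only by the tool servo_tool, never from a script. Its argument "plan" is a list of rows, each an object with "xyz": the shift along the tool's x, y, z in cm, a list of three; "twist": the turn, a rotation vector about the tool's x, y, z in degrees, a list of three; "jaw": the closure, from 0 (fully open) to 1 (shut). In form: [{"xyz": [x, y, z], "twist": [wx, wy, wz], "jaw": jaw}, ...]. A call has 1 to 10 rows; each row is the pose to reach, as a shift and turn from the pose commanded when the call began, along the tool's axes at that moment; what a row does not reach only later rows make up. A row lasts 1/12 s, in which the tool goes at most 41.7 mm and 7.16 degrees, less where a joint would pass 70% of its speed; a pose out of reach is approached as far as the arm can. A call with a gripper value outside its range is refused whole. The fingers move at their own pace and stop on an object; "newtons" is the grip in N (left out, the last holds). Time passes only in rows, so rows that repeat a pose let the fingers close. It gives the time, the measured TCP pose, the force, the opening and the grip force at its end, in the units of the state.
- env.get_obs(): the state, without advancing time (a new reading comes with each control period).
- env.read_camera(name): name is "side" or "top" or "wrist"; returns a dict with "img" (384x512x3 uint8, red, green, blue), "camera_matrix" (3x3 intrinsics, pixels), "R" (3x3) and "t" (3): a world point X has camera coordinates R X + t. Camera axes: x right, y down, z forward; pixel columns grow to the right and rows downward; lengths in m; the calibration is good to about 2 mm. A picture is of the moment at which its call begins. There is no depth.
- env.sign_off(): hands the job in; it is judged then, once.
The state is a dict: "time_s": time; "qpos": joint angles; "joint_velocities": joint speeds; "effort": joint torques, N m; "tool_pos": TCP position; "tool_rot": TCP orientation; "force": force on the tool from outside, world axes, zero at the start; "wrist_torque": the same for the moment, N m; "grip_width": finger opening in m; "grasp_force": force on a finger pad.
Only numpy, scipy, OpenCV 4.12 (cv2) and the standard library are available. Lean on these libraries where they do the work, as an engineer would, in place of code of your own. Each camera call takes 0.05 s, during which the arm holds its last target. There are 200 camera calls.

## Working session

There is one attempt and no reset: what is moved stays moved. The work goes in short steps, Python scripts to look and compute and a tool call to move; the robot and the scene stay as the last step left them, time stands still between calls to the robot, and variables do not carry over. Pictures are saved under pics/ and viewed, at most 10 in all, crops included, and the job is handed in when it is done.

Besides the shell and the picture viewer there is one more tool, called after "Request:" by a JSON object that holds its "api" and its "payload", one argument or row to a line. servo_tool: Moves the arm, as the interface text tells. Its arguments: {"type":"object","properties":{"plan":{"type":"array","items":{"type":"object","properties":{"xyz":{"type":"array","items":{"type":"number"}},"twist":{"type":"array","items":{"type":"number"}},"jaw":{"type":"number"}}}},"newtons":{"type":"number"}},"required":["plan"]}

```bash
mkdir -p pics
python3 - <<'E'
from cell import env
import cv2,numpy as np
o=env.get_obs();print({k:np.round(v,3).tolist() for k,v in o.items()})
ims=[]
for n in("top","side"):
    c=env.read_camera(n);cv2.imwrite(f"pics/raw_{n}.png",c["img"][:,:,::-1]);np.savez(f"pics/{n}.npz",**c)
    print(n,c["camera_matrix"].round(1).tolist(),c["R"].round(3).tolist(),c["t"].round(3).tolist())
E
```

```text
{'time_s': 0.0, 'qpos': [68.819, 18.438, -4.015, 83.175, 1.295, 78.54, -3.26], 'joint_velocities': [0.001, -0.021, 0.071, 0.022, -0.026, -0.054, -0.077], 'effort': [-0.001, -49.129, -0.404, -31.253, -0.064, 0.044, 0.0], 'tool_pos': [0.243, -0.603, 0.404], 'tool_rot': [-179.893, 0.006, 21.991], 'force': [0.201, 0.734, -0.426], 'wrist_torque': [0.011, -0.04, -0.052], 'grasp_force': 0.0, 'grip_width': 0.087}
top [[378.0, 0.0, 259.5], [0.0, 378.0, 185.3], [0.0, 0.0, 1.0]] [[-0.007, -1.0, 0.002], [-0.994, 0.006, -0.107], [0.107, -0.003, -0.994]] [-0.003, 0.518, 1.219]
side [[436.8, 0.0, 254.4], [0.0, 436.8, 195.2], [0.0, 0.0, 1.0]] [[-0.95, -0.31, -0.016], [-0.19, 0.621, -0.761], [0.246, -0.72, -0.649]] [0.5, 0.163, 1.238]
```

View pics/raw_top.png

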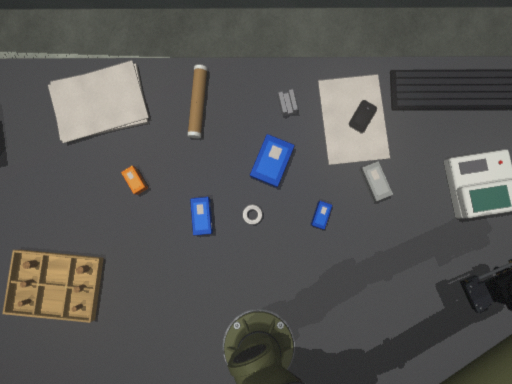

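View pics/raw_side.png

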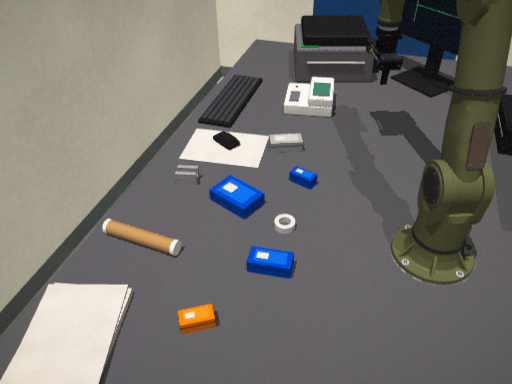

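The top view shows the large case at (272,161), the medium at (201,216), the small at (322,214) and the grey at (377,181). A tape ring lies at (252,215). The side view agrees. Next I'll work out the poses.

```bash
cat > h.py <<'E'
import cv2,numpy as np
from cell import env
H=dict(L=.0225,M=.022,S=.020)
def cast(c,px,z):
    K,R,t=c["camera_matrix"],c["R"],c["t"]
    C=-R.T@t
    d=np.c_[np.atleast_2d(px),np.ones(len(np.atleast_2d(px)))]@np.linalg.inv(K).T@R
    return C+d*((z-C[2])/d[:,2])[:,None]
def blue(c):
    hsv=cv2.cvtColor(np.ascontiguousarray(c["img"]),cv2.COLOR_RGB2HSV)
    m=cv2.inRange(hsv,(108,110,40),(128,255,255))
    m=cv2.morphologyEx(m,cv2.MORPH_CLOSE,np.ones((3,3)))
    cs,_=cv2.findContours(m,cv2.RETR_EXTERNAL,cv2.CHAIN_APPROX_NONE)
    return sorted([k for k in cs if cv2.contourArea(k)>80],key=cv2.contourArea,reverse=True)
def rect(c,k,z):
    """silhouette hull cast on plane z: centre by area centroid, size and yaw by minAreaRect"""
    h=cv2.convexHull(k)[:,0].astype(float)
    p=(cast(c,h,z)[:,:2]*1e4).astype(np.float32)
    m=cv2.moments(p); ctr=np.array([m["m10"],m["m01"]])/m["m00"]/1e4
    b=cv2.boxPoints(cv2.minAreaRect(p))/1e4
    e=[b[1]-b[0],b[2]-b[1]]; e.sort(key=np.linalg.norm)
    yaw=(np.degrees(np.arctan2(e[1][1],e[1][0]))+90)%180-90
    rc=b.mean(0)
    return ctr.round(4),rc.round(4),round(yaw,1),[round(float(np.linalg.norm(v)),4) for v in e]
E
python3 - <<'E'
from h import *
for n in("top","side"):
    c=dict(np.load(f"pics/{n}.npz"));print(n,-c["R"].T@c["t"])
    for k in blue(c):
        print(cv2.contourArea(k),k[:,0].mean(0).round(0),*rect(c,k,.022))
c=env.read_camera("wrist");o=env.get_obs()
C=-c["R"].T@c["t"];from scipy.spatial.transform import Rotation as Ro
T=Ro.from_euler("xyz",o["tool_rot"],degrees=True).as_matrix()
print("wrist",c["camera_matrix"].round(0).tolist(),"cam in tool",(T.T@(C-o["tool_pos"])).round(3),(T.T@c["R"].T).round(2).tolist())
E
```

```text
top [ 0.38363764 -0.00329537  1.26750487]
1356.0 [272. 160.] [ 0.6029 -0.0485] [ 0.6028 -0.0484] -22.6 [0.1032, 0.1564]
683.5 [201. 216.] [0.4198 0.186 ] [0.4198 0.1855] 5.1 [0.0664, 0.1234]
355.5 [321. 215.] [ 0.42  -0.209] [ 0.4203 -0.2089] -19.9 [0.0477, 0.0888]
side [0.20132078 0.9446945  0.93543663]
1416.0 [236. 196.] [ 0.604  -0.0516] [ 0.6039 -0.0514] -22.6 [0.135, 0.1851]
1133.0 [270. 262.] [0.421 0.183] [0.4217 0.1832] 5.3 [0.0945, 0.1269]
669.0 [350.  13.] [ 0.5326 -1.9007] [ 0.5426 -1.8347] -76.5 [0.3847, 0.6635]
404.5 [303. 177.] [ 0.4216 -0.2082] [ 0.4215 -0.2082] -19.2 [0.0847, 0.1083]
400.0 [414.  47.] [ 0.1311 -1.4731] [ 0.1244 -1.497 ] 89.1 [0.1656, 0.2969]
wrist [[344.0, 0.0, 257.0], [0.0, 344.0, 196.0], [0.0, 0.0, 1.0]] cam in tool [ 0.078 -0.001  0.02 ] [[0.0, -0.96, -0.29], [1.0, 0.0, -0.0], [0.0, -0.29, 0.96]]
```

```bash
cat >> h.py <<'E'
from scipy.spatial.transform import Rotation as Ro
def delta(xyz,yaw,frm=None):
    """print shift (cm, tool axes) and twist from current (or frm=(xyz,yaw)) tool pose to tool-down pose"""
    o=env.get_obs()
    R0=Ro.from_euler("xyz",o["tool_rot"] if frm is None else [180,0,frm[1]],degrees=True)
    p=o["tool_pos"] if frm is None else frm[0]
    R1=Ro.from_euler("xyz",[180,0,yaw],degrees=True)
    print("xyz cm",(R0.inv().apply(np.array(xyz)-p)*100).round(2),"twist",(R0.inv()*R1).as_rotvec(degrees=True).round(2))
def look(n="wrist",z=.022,save=None):
    c=env.read_camera(n)
    if save: cv2.imwrite(save,c["img"][:,:,::-1])
    for k in blue(c): print(cv2.contourArea(k),k[:,0].min(0),k[:,0].max(0),*rect(c,k,z))
    return c
E
python3 - <<'E'
from h import *
delta([.44,-.25,.40],5)
delta([.45,.12,.36],5,([.44,-.25,.40],5))
E
```

```text
xyz cm [ 31.44 -25.33   0.43] twist [-0.08  0.02 16.99]
xyz cm [  4.22 -36.77   4.  ] twist [0. 0. 0.]
```

Request:
{"api": "servo_tool", "payload": {
  "plan": [
    {"xyz":[3.1,-2.5,0],"twist":[0,0,2],"jaw":0},
    {"xyz":[6.3,-5,0],"twist":[0,0,4],"jaw":0},
    {"xyz":[9.4,-7.6,0],"twist":[0,0,6],"jaw":0},
    {"xyz":[12.6,-10.1,0],"twist":[0,0,8],"jaw":0},
    {"xyz":[15.7,-12.7,0],"twist":[0,0,10],"jaw":0},
    {"xyz":[18.9,-15.2,0],"twist":[0,0,12],"jaw":0},
    {"xyz":[22,-17.7,0],"twist":[0,0,14],"jaw":0},
    {"xyz":[25.2,-20.3,0],"twist":[0,0,16],"jaw":0},
    {"xyz":[28.3,-22.8,0],"twist":[0,0,17],"jaw":0},
    {"xyz":[31.4,-25.3,0],"twist":[0,0,17],"jaw":0}
  ]
}}

```text
time_s: 0.98
tool_pos: [0.4402, -0.2485, 0.4047]
tool_rot: [180.0, 0.0, 4.9]
force: [0.6, 0.3, -0.1]
grip_width: 0.087
grasp_force: 0.0
```

Run:
```python
from h import *
o=env.get_obs();print(o["time_s"],o["tool_pos"],o["tool_rot"],o["qpos"])
look(save="pics/w1.png")
delta([.45,.12,.36],5)
```

```text
0.9833 [ 0.44021897 -0.24852153  0.40469466] [1.79978923e+02 9.03006278e-03 4.94433243e+00] [ 45.91377189   1.63046876 -19.76254803 102.661263     0.59203021
  75.8018232  -59.04224504]
7317.0 [0 0] [119  82] [ 0.5545 -0.0443] [ 0.5485 -0.0473] -85.0 [0.0734, 0.1208]
3451.5 [183 139] [251 228] [ 0.4179 -0.2061] [ 0.418  -0.2064] -19.4 [0.0473, 0.095]
xyz cm [  4.06 -35.76   4.67] twist [-0.24 -0.2   0.65]
```

Request:
{"api": "servo_tool", "payload": {
  "plan": [
    {"xyz":[0.5,-3.9,0.4],"twist":[0,0,0],"jaw":0},
    {"xyz":[1,-7.8,0.8],"twist":[0,0,0],"jaw":0},
    {"xyz":[1.5,-11.7,1.2],"twist":[0,0,0],"jaw":0},
    {"xyz":[2,-15.6,1.6],"twist":[0,0,0],"jaw":0},
    {"xyz":[2,-19.5,2],"twist":[0,0,0],"jaw":0},
    {"xyz":[2,-23.4,2.4],"twist":[0,0,0],"jaw":0},
    {"xyz":[2,-27.3,2.8],"twist":[0,0,0],"jaw":0},
    {"xyz":[2,-31.2,3.2],"twist":[0,0,0],"jaw":0},
    {"xyz":[2,-35.1,3.6],"twist":[0,0,0],"jaw":0},
    {"xyz":[2,-39,4],"twist":[0,0,0],"jaw":0}
  ]
}}

```text
time_s: 1.87
tool_pos: [0.4251, 0.1413, 0.3646]
tool_rot: [180.0, -0.0, 5.0]
force: [0.7, -0.9, -0.1]
grip_width: 0.0871
grasp_force: 0.0
```

Run:
```python
from h import *
look(save="pics/w2.png")
delta([.420,.185,.30],5)
```

```text
9235.5 [393   0] [511 103] [ 0.5559 -0.0265] [ 0.5512 -0.0218] -85.0 [0.0834, 0.1116]
8583.0 [171 115] [243 245] [0.4151 0.1878] [0.4151 0.1877] 5.1 [0.0664, 0.1298]
xyz cm [ 0.01 -3.55  6.46] twist [-0.26 -0.03  0.55]
```

View pics/w2.png

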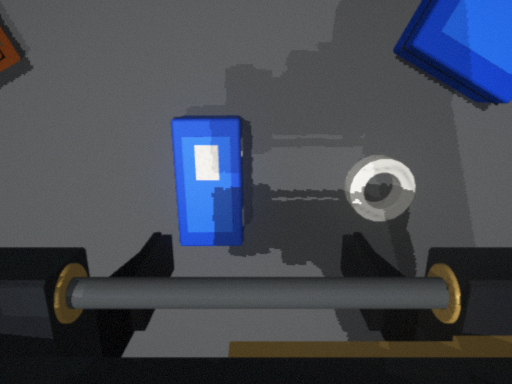

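The medium case lies at columns 171–243, rows 115–245. The tape ring at (380,190) would be clear of the left finger. I'll refine the extents using edges at the right heights.

```bash
cat >> h.py <<'E'
def edges(c,k,h,yaw):
    """extents along case axes. Edge beyond the camera's foot point is a lid edge (z=h), one short of it an underside edge (z=0 side hull).
    h=(zbottom,ztop). Returns centre, lengths."""
    C=-c["R"].T@c["t"]; a=np.radians(yaw); U=np.array([[np.cos(a),np.sin(a)],[-np.sin(a),np.cos(a)]])
    hull=cv2.convexHull(k)[:,0].astype(float)
    lo,hi=[(cast(c,hull,z)[:,:2]-C[:2])@U.T for z in h]
    # silhouette in plane coords about the foot point: max = larger of lid/underside candidates
    mx,mn=[],[]
    for i in range(2):
        m=hi[:,i].max(); mx.append(m if m>0 else lo[:,i].max())
        m=hi[:,i].min(); mn.append(m if m<0 else lo[:,i].min())
    mx,mn=np.array(mx),np.array(mn)
    return (C[:2]+U.T@((mx+mn)/2)).round(4),(mx-mn).round(4)
E
python3 - <<'E'
from h import *
c=env.read_camera("wrist");k=blue(c)[1];print(edges(c,k,(0,.044),5.1))
c=dict(np.load("pics/top.npz"))
for k,h,y in zip(blue(c),(.045,.044,.04),(-22.6,5.1,-19.5)):print(edges(c,k,(0,h),y))
E
```

```text
(array([ 0.5485, -0.013 ]), array([0.0781, 0.0766]))
(array([ 0.6011, -0.0485]), array([0.1484, 0.1013]))
(array([0.4189, 0.1848]), array([0.1212, 0.0599]))
(array([ 0.4198, -0.2088]), array([0.0856, 0.0421]))
```

Request:
{"api": "servo_tool", "payload": {
  "plan": [
    {"xyz":[-0.2,-2.2,3],"twist":[0,0,0],"jaw":0},
    {"xyz":[-0.2,-4.4,6.5],"twist":[0,0,0],"jaw":0},
    {"xyz":[-0.2,-4.4,6.5],"twist":[0,0,0],"jaw":0},
    {"xyz":[-0.2,-4.4,6.5],"twist":[0,0,0],"jaw":0}
  ]
}}

```text
time_s: 2.3
tool_pos: [0.419, 0.1834, 0.298]
tool_rot: [-180.0, 0.3, 5.1]
force: [0.0, 0.0, 0.7]
grip_width: 0.0867
grasp_force: 0.0
```

Run:
```python
from h import *
c=look(save="pics/w3.png")
for k in blue(c):print(edges(c,k,(0,.044),5.1))
delta([.419,.186,.189],5)
```

```text
13367.0 [210 115] [299 277] [0.4139 0.1856] [0.4141 0.1856] 5.2 [0.0658, 0.1325]
671.5 [487   0] [511  51] [0.5525 0.0294] [0.5521 0.0318] 17.3 [0.016, 0.0325]
(array([0.4198, 0.186 ]), array([0.1183, 0.0604]))
(array([0.5524, 0.0307]), array([ 0.024 , -0.0098]))
xyz cm [-0.06 -0.33 11.04] twist [0.01 0.08 0.03]
```

Request:
{"api": "servo_tool", "payload": {
  "plan": [
    {"xyz":[0,-0.3,3],"twist":[0,0,0],"jaw":0},
    {"xyz":[0,-0.3,6],"twist":[0,0,0],"jaw":0},
    {"xyz":[0,-0.3,8.5],"twist":[0,0,0],"jaw":0},
    {"xyz":[0,-0.3,10],"twist":[0,0,0],"jaw":0},
    {"xyz":[0,-0.3,10.8],"twist":[0,0,0],"jaw":0},
    {"xyz":[0,-0.3,10.8],"twist":[0,0,0],"jaw":0}
  ]
}}

```text
time_s: 2.85
tool_pos: [0.4202, 0.185, 0.1913]
tool_rot: [180.0, 0.1, 4.9]
force: [-0.4, -0.1, -0.3]
grip_width: 0.087
grasp_force: 0.0
```

Request:
{"api": "servo_tool", "payload": {
  "plan": [
    {"xyz":[0,0,0],"twist":[0,0,0],"jaw":0.3},
    {"xyz":[0,0,0],"twist":[0,0,0],"jaw":0.5},
    {"xyz":[0,0,0],"twist":[0,0,0],"jaw":0.6},
    {"xyz":[0,0,0],"twist":[0,0,0],"jaw":0.6},
    {"xyz":[0,0,0],"twist":[0,0,0],"jaw":0.6},
    {"xyz":[0,0,0],"twist":[0,0,0],"jaw":0.6}
  ],
  "newtons": 30
}}

```text
time_s: 3.35
tool_pos: [0.4201, 0.186, 0.1924]
tool_rot: [179.9, -0.1, 5.0]
force: [-0.1, -2.4, 5.5]
grip_width: 0.0597
grasp_force: 30.0
```

Request:
{"api": "servo_tool", "payload": {
  "plan": [
    {"xyz":[0,0,-1],"twist":[0,0,0],"jaw":0.6},
    {"xyz":[0,0,-3.5],"twist":[0,0,0],"jaw":0.6},
    {"xyz":[0,0,-6.5],"twist":[0,0,0],"jaw":0.6},
    {"xyz":[0,0,-9.5],"twist":[0,0,0],"jaw":0.6},
    {"xyz":[0,0,-12],"twist":[0,0,0],"jaw":0.6},
    {"xyz":[0,0,-13],"twist":[0,0,0],"jaw":0.6},
    {"xyz":[0,0,-13],"twist":[0,0,0],"jaw":0.6}
  ]
}}

```text
time_s: 3.93
tool_pos: [0.4202, 0.1869, 0.3238]
tool_rot: [180.0, -0.3, 5.0]
force: [1.1, 0.6, -3.7]
grip_width: 0.0597
grasp_force: 30.0
```

Run:
```python
from h import *
c=look(save="pics/w4.png")
delta([.55,-.0485+.03,.32],-22.6)
```

```text
16992.0 [179 135] [335 277] [0.4015 0.1855] [0.4025 0.1843] -85.0 [0.1294, 0.1346]
4107.0 [190 308] [324 340] [0.287  0.1759] [0.2872 0.1759] -85.0 [0.036, 0.1283]
1913.5 [469   0] [511  73] [0.5559 0.0193] [0.5528 0.0226] 16.8 [0.0312, 0.0539]
xyz cm [11.21 21.54  0.22] twist [ 1.000e-02 -9.000e-02  2.758e+01]
```

View pics/w4.png

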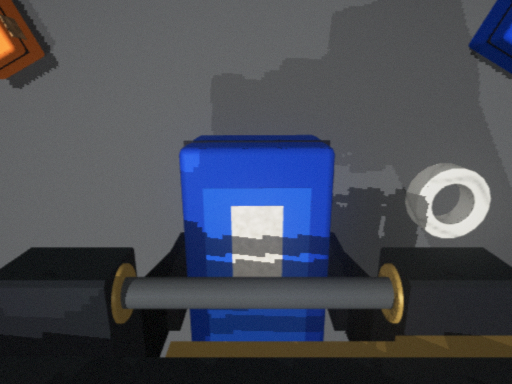

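Run:
```python
from h import *
delta([.505,-.008,.32],-22.6)
```

```text
xyz cm [ 6.82 20.11  0.22] twist [ 1.000e-02 -9.000e-02  2.758e+01]
```

Request:
{"api": "servo_tool", "payload": {
  "plan": [
    {"xyz":[0.8,2,0],"twist":[0,0,3],"jaw":0.6},
    {"xyz":[1.6,5,0],"twist":[0,0,7],"jaw":0.6},
    {"xyz":[2.8,8,0],"twist":[0,0,11],"jaw":0.6},
    {"xyz":[4,11,0],"twist":[0,0,15],"jaw":0.6},
    {"xyz":[5,14,0],"twist":[0,0,19],"jaw":0.6},
    {"xyz":[6,17,0],"twist":[0,0,23],"jaw":0.6},
    {"xyz":[6.6,19,0],"twist":[0,0,26],"jaw":0.6},
    {"xyz":[6.8,20,0],"twist":[0,0,27.6],"jaw":0.6},
    {"xyz":[6.8,20,0],"twist":[0,0,27.6],"jaw":0.6}
  ]
}}

```text
time_s: 4.73
tool_pos: [0.5048, -0.0095, 0.32]
tool_rot: [180.0, 0.2, -22.9]
force: [-0.7, -0.6, -4.2]
grip_width: 0.0598
grasp_force: 30.0
```

Run:
```python
from h import *
c=look(save="pics/w5.png")
delta([.602,-.048,.30],-22.6)
```

```text
29702.0 [178   0] [335 276] [ 0.5287 -0.0188] [ 0.5313 -0.0218] -22.8 [0.132, 0.2236]
4231.0 [190 308] [324 340] [0.3811 0.0428] [0.3811 0.0428] 67.2 [0.0359, 0.1269]
3886.0 [468 136] [511 245] [ 0.4228 -0.19  ] [ 0.4233 -0.1872] -10.8 [0.0366, 0.1]
xyz cm [10.59  0.02  2.  ] twist [-0.02  0.19 -0.04]
```

View pics/w5.png

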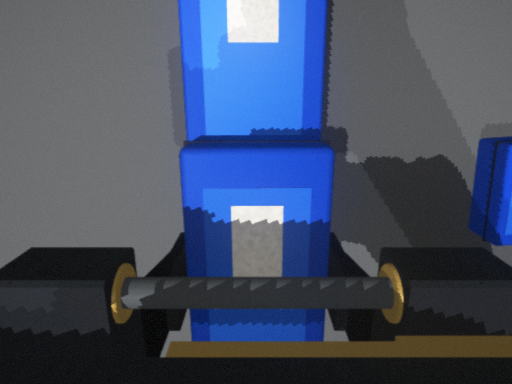

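The large case is ahead in columns ~180–326, rows 0–140, parallel to the held case (rows 140–276). I'll measure its side edges for the lateral offset and yaw.

Run:
```python
from h import *
c=env.read_camera("wrist");o=env.get_obs()
hsv=cv2.cvtColor(np.ascontiguousarray(c["img"]),cv2.COLOR_RGB2HSV);m=cv2.inRange(hsv,(108,110,40),(128,255,255))
r=np.arange(5,120);a=np.array([np.flatnonzero(m[i,150:360])[[0,-1]]+150 for i in r])
f=[]
for j in(0,1):
    p=cast(c,np.c_[a[:,j],r],.045)[:,:2];s=np.polyfit(p[:,0],p[:,1],1);f.append(s);print(np.degrees(np.arctan(s[0])))
print("axis y at x=.602:",np.mean([np.polyval(s,.602) for s in f]),"width",(f[0][1]-f[1][1]+(f[0][0]-f[1][0])*.602)*np.cos(np.radians(22.6)),o["tool_pos"],o["tool_rot"])
# held case: lid label+panel symmetric? lateral width at front lid rows, in tool y
```

```text
-22.707470431711275
-22.23234979837692
axis y at x=.602: -0.04695833306700026 width 0.09914509176345945 [ 0.50422799 -0.00554907  0.32079598] [-1.79958008e+02  1.56182093e-01 -2.24912414e+01]
```

Request:
{"api": "servo_tool", "payload": {
  "plan": [
    {"xyz":[2,0,0],"twist":[0,0,0],"jaw":0.6},
    {"xyz":[5,0,0.5],"twist":[0,0,0],"jaw":0.6},
    {"xyz":[8,0,1],"twist":[0,0,0],"jaw":0.6},
    {"xyz":[10,0,1.5],"twist":[0,0,0],"jaw":0.6},
    {"xyz":[10.6,0,2],"twist":[0,0,0],"jaw":0.6},
    {"xyz":[10.6,0,2],"twist":[0,0,0],"jaw":0.6}
  ]
}}

```text
time_s: 5.33
tool_pos: [0.6029, -0.0462, 0.3002]
tool_rot: [-179.9, 0.2, -22.5]
force: [-0.9, 0.4, -3.4]
grip_width: 0.0595
grasp_force: 30.0
```

```bash
cat >> h.py <<'E'
def pose(n=8):
    P=[]
    for i in range(n):
        env.read_camera("top");o=env.get_obs();P.append(np.r_[o["tool_pos"],o["tool_rot"]%360])
    return np.mean(P,0).round(4),np.std(P,0).round(4)
E
python3 - <<'E'
from h import *
p,s=pose();print(p,s)
delta([.602,-.0475,.237],-22.5,(p[:3],p[5]-360))
E
```

```text
[ 6.020000e-01 -4.620000e-02  3.019000e-01  1.799995e+02  1.800388e+02
  3.375128e+02] [2.000000e-04 7.000000e-04 6.000000e-04 2.220000e-02 1.799264e+02
 5.220000e-02]
xyz cm [0.05 0.12 6.49] twist [ 0.   -0.    0.01]
```

Request:
{"api": "servo_tool", "payload": {
  "plan": [
    {"xyz":[0,0.1,1.5],"twist":[0,0,0],"jaw":0.6},
    {"xyz":[0,0.1,3.5],"twist":[0,0,0],"jaw":0.6},
    {"xyz":[0,0.1,5],"twist":[0,0,0],"jaw":0.6},
    {"xyz":[0,0.1,5.7],"twist":[0,0,0],"jaw":0.6},
    {"xyz":[0,0.1,5.9],"twist":[0,0,0],"jaw":0.6},
    {"xyz":[0,0.1,6],"twist":[0,0,0],"jaw":0.6},
    {"xyz":[0,0.1,6],"twist":[0,0,0],"jaw":0.6}
  ]
}}

```text
time_s: 6.32
tool_pos: [0.6027, -0.0486, 0.2426]
tool_rot: [-180.0, -0.1, -22.6]
force: [-0.6, -0.8, -4.6]
grip_width: 0.0597
grasp_force: 30.0
```

Run:
```python
from h import *
p,s=pose(6);print(p,env.get_obs()["force"])
c=env.read_camera("top");cv2.imwrite("pics/t2.png",cv2.resize(c["img"][80:240,190:350,::-1],None,fx=3,fy=3))
s=env.read_camera("side");cv2.imwrite("pics/s2.png",cv2.resize(s["img"][110:260,160:320,::-1],None,fx=4,fy=4,interpolation=cv2.INTER_CUBIC))
```

```text
[ 6.027000e-01 -4.860000e-02  2.427000e-01  1.800164e+02  3.599088e+02
  3.373900e+02] [ 0.33218853 -0.47556134 -3.90874597]
```

View pics/s2.png

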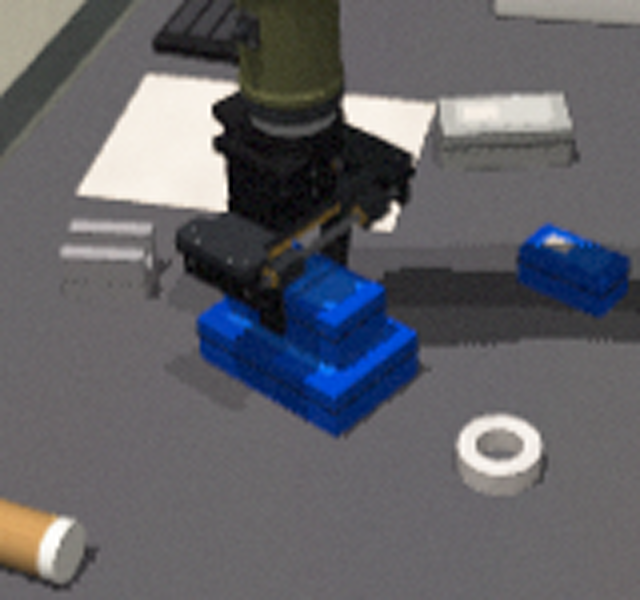

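The medium case hovers a few mm above the large case's lid and looks centred and parallel. Next I'll lower it to contact.

Request:
{"api": "servo_tool", "payload": {
  "plan": [
    {"xyz":[0,0,0.2],"twist":[0,0,0],"jaw":0.6},
    {"xyz":[0,0,0.3],"twist":[0,0,0],"jaw":0.6},
    {"xyz":[0,0,0.4],"twist":[0,0,0],"jaw":0.6},
    {"xyz":[0,0,0.45],"twist":[0,0,0],"jaw":0.6},
    {"xyz":[0,0,0.45],"twist":[0,0,0],"jaw":0.6}
  ]
}}

```text
time_s: 7.13
tool_pos: [0.6022, -0.0486, 0.2375]
tool_rot: [180.0, 0.0, -22.6]
force: [-2.6, -0.6, 0.3]
grip_width: 0.0594
grasp_force: 30.0
```

Request:
{"api": "servo_tool", "payload": {
  "plan": [
    {"xyz":[0,0,0.05],"twist":[0,0,0],"jaw":0.6},
    {"xyz":[0,0,0.1],"twist":[0,0,0],"jaw":0.6},
    {"xyz":[0,0,0.1],"twist":[0,0,0],"jaw":0.6}
  ]
}}

```text
time_s: 7.38
tool_pos: [0.6023, -0.0485, 0.2375]
tool_rot: [179.9, 0.0, -22.6]
force: [-5.0, 0.5, 7.7]
grip_width: 0.0598
grasp_force: 30.0
```

Request:
{"api": "servo_tool", "payload": {
  "plan": [
    {"xyz":[0,0,0],"twist":[0,0,0],"jaw":0.28},
    {"xyz":[0,0,0],"twist":[0,0,0],"jaw":0.2},
    {"xyz":[0,0,0],"twist":[0,0,0],"jaw":0},
    {"xyz":[0,0,0],"twist":[0,0,0],"jaw":0},
    {"xyz":[0,0,-2],"twist":[0,0,0],"jaw":0},
    {"xyz":[0,0,-5],"twist":[0,0,0],"jaw":0},
    {"xyz":[0,0,-9],"twist":[0,0,0],"jaw":0},
    {"xyz":[0,0,-13],"twist":[0,0,0],"jaw":0},
    {"xyz":[0,0,-15],"twist":[0,0,0],"jaw":0},
    {"xyz":[0,0,-15],"twist":[0,0,0],"jaw":0}
  ]
}}

```text
time_s: 8.22
tool_pos: [0.6039, -0.0481, 0.3925]
tool_rot: [-179.8, -0.6, -22.6]
force: [1.2, 0.8, 0.9]
grip_width: 0.0869
grasp_force: 0.0
```

Run:
```python
from h import *
p,s=pose(4);print(p,env.get_obs()["force"])
c=env.read_camera("wrist");cv2.imwrite("pics/w6.png",c["img"][:,:,::-1])
delta([.45,-.19,.36],-19.5)
```

```text
[ 6.024000e-01 -4.860000e-02  3.867000e-01  1.800063e+02  1.799212e+02
  3.373868e+02] [ 0.31164155 -0.05149861 -0.01551107]
xyz cm [-8.58 18.87  2.48] twist [ 0.05  0.16 -3.11]
```

View pics/w6.png

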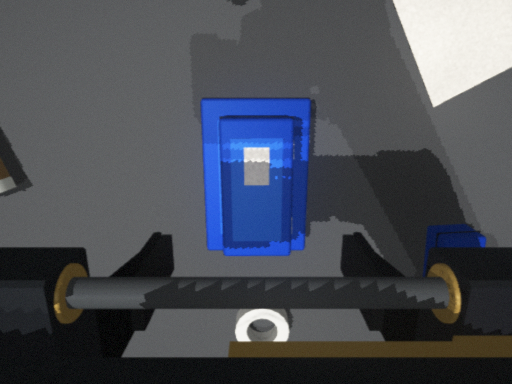

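The medium case sits on the large one, with the large lid spanning rows 98–250, cols 203–310 and the medium lid rows 116–255, cols 220–295. I'll cast those edges to quantify the offset.

Run:
```python
from h import *
c=env.read_camera("wrist");a=np.radians(-22.6);U=np.array([[np.cos(a),np.sin(a)],[-np.sin(a),np.cos(a)]])
def q(name,px,z,o=np.array([.602,-.048])): print(name,((cast(c,px,z)[:,:2]-o)@U.T*1000).round(1).tolist())
q("L front mid,rear mid",[[256,98.5],[256,250]],.045)
q("L left/right r120, r240",[[202.5,120],[309.5,120],[206,235],[306,235]],.045)
q("M front/rear",[[256,116.5],[256,255]],.089)
q("M l/r r125,r245",[[219.5,125],[294.5,125],[222.5,245],[291.5,245]],.089)
g=cv2.cvtColor(c["img"],cv2.COLOR_RGB2GRAY);b=c["img"][:,:,2].astype(int)
for r in(125,200,240):print(r,b[r,196:228].tolist(),b[r,286:316].tolist())
print(b[90:125,235].tolist(),b[242:264,235].tolist(),b[242:262,214].tolist())
```

```text
L front mid,rear mid [[72.2, 0.4], [-76.3, 0.4]]
L left/right r120, r240 [[53.4, 49.0], [53.4, -48.3], [-59.8, 50.6], [-59.8, -49.9]]
M front/rear [[59.5, 0.3], [-59.9, 0.3]]
M l/r r125,r245 [[52.9, 29.0], [52.9, -30.1], [-50.3, 29.6], [-50.3, -30.8]]
125 [106, 106, 107, 108, 114, 140, 171, 195, 205, 206, 207, 207, 207, 207, 208, 207, 209, 206, 207, 205, 211, 223, 204, 179, 187, 197, 206, 204, 205, 211, 206, 207] [195, 195, 191, 191, 188, 177, 157, 129, 128, 129, 130, 119, 123, 133, 130, 150, 196, 220, 223, 218, 216, 206, 185, 136, 85, 67, 66, 65, 70, 92]
200 [107, 108, 106, 107, 108, 110, 105, 107, 117, 177, 215, 226, 228, 229, 228, 229, 228, 229, 228, 230, 228, 227, 228, 235, 239, 195, 127, 125, 134, 136, 137, 133] [131, 128, 126, 121, 113, 98, 108, 119, 132, 128, 128, 127, 127, 129, 128, 129, 129, 126, 121, 110, 86, 67, 65, 64, 63, 64, 60, 65, 60, 63]
240 [102, 102, 102, 101, 105, 102, 105, 102, 102, 106, 128, 179, 210, 220, 223, 223, 222, 224, 224, 224, 224, 225, 223, 225, 223, 219, 185, 137, 123, 128, 131, 133] [134, 128, 120, 114, 123, 179, 208, 215, 209, 201, 205, 209, 216, 215, 214, 212, 208, 182, 137, 106, 102, 104, 103, 103, 103, 102, 102, 102, 98, 101]
[92, 92, 91, 93, 92, 90, 92, 80, 122, 166, 187, 204, 204, 203, 203, 208, 202, 204, 203, 204, 209, 206, 206, 203, 181, 118, 84, 98, 129, 162, 184, 196, 205, 205, 209] [128, 132, 132, 131, 132, 137, 145, 208, 220, 221, 219, 217, 207, 171, 119, 104, 106, 104, 103, 99, 108, 104] [224, 225, 222, 222, 223, 222, 219, 193, 128, 104, 99, 103, 104, 102, 102, 103, 103, 101, 103, 104]
```

Offset of medium to large is about 2 mm along and 1 mm across, which is good. Next is the small case.

Run:
```python
from h import *
p,s=pose(4);delta([.420,-.208,.30],-19.5,(p[:3],p[5]-360))
```

```text
xyz cm [-10.69  21.71   8.49] twist [ 0.    0.   -3.11]
```

Request:
{"api": "servo_tool", "payload": {
  "plan": [
    {"xyz":[-1.5,3,0],"twist":[0,0,0],"jaw":0},
    {"xyz":[-3,6,0],"twist":[0,0,0],"jaw":0},
    {"xyz":[-4.5,9,0],"twist":[0,0,-1],"jaw":0},
    {"xyz":[-6,12,1],"twist":[0,0,-2],"jaw":0},
    {"xyz":[-7.5,15,3],"twist":[0,0,-3],"jaw":0},
    {"xyz":[-9,18,5],"twist":[0,0,-3],"jaw":0},
    {"xyz":[-10.2,20.5,7],"twist":[0,0,-3],"jaw":0},
    {"xyz":[-10.7,21.7,8.5],"twist":[0,0,-3],"jaw":0},
    {"xyz":[-10.7,21.7,8.5],"twist":[0,0,-3],"jaw":0}
  ]
}}

```text
time_s: 9.47
tool_pos: [0.4163, -0.21, 0.298]
tool_rot: [180.0, 0.4, -19.9]
force: [-0.4, -0.1, -0.8]
grip_width: 0.0873
grasp_force: 0.0
```

Run:
```python
from h import *
p,s=pose(4);print(p)
c=look(save="pics/w7.png",z=.02)
k=blue(c)
for q in k[:2]:print(edges(c,q,(0,.04),-19.5))
```

```text
[ 4.204000e-01 -2.076000e-01  3.014000e-01  1.800272e+02  1.799925e+02
  3.403807e+02]
6993.5 [0 0] [ 54 153] [ 0.5576 -0.0739] [ 0.5579 -0.0779] -31.4 [0.0403, 0.1121]
6558.0 [228 142] [289 255] [ 0.4168 -0.2057] [ 0.417  -0.2059] -19.4 [0.0478, 0.0947]
(array([ 0.5601, -0.0731]), array([0.0972, 0.0221]))
(array([ 0.4204, -0.207 ]), array([0.0822, 0.0443]))
```

View pics/w7.png

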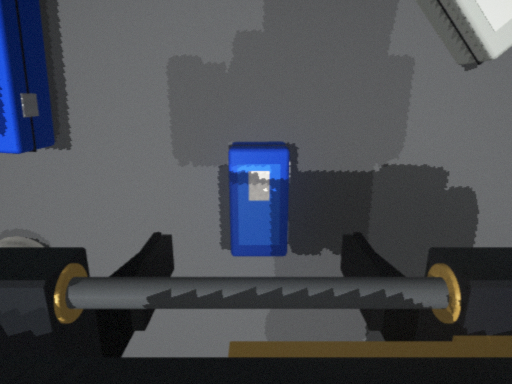

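The small case is directly below the gripper at cols 228–289, rows 142–255. I'll descend and grip.

Request:
{"api": "servo_tool", "payload": {
  "plan": [
    {"xyz":[0,0,3],"twist":[0,0,0],"jaw":0},
    {"xyz":[0,0,6],"twist":[0,0,0],"jaw":0},
    {"xyz":[0,0,9],"twist":[0,0,0],"jaw":0},
    {"xyz":[0,0,10.5],"twist":[0,0,0],"jaw":0},
    {"xyz":[0,0,11.2],"twist":[0,0,0],"jaw":0},
    {"xyz":[0,0,11.2],"twist":[0,0,0],"jaw":0}
  ]
}}

```text
time_s: 10.22
tool_pos: [0.4206, -0.207, 0.1885]
tool_rot: [-179.9, 0.1, -19.5]
force: [0.7, 0.3, 1.2]
grip_width: 0.0872
grasp_force: 0.0
```

Request:
{"api": "servo_tool", "payload": {
  "plan": [
    {"xyz":[0,0,0],"twist":[0,0,0],"jaw":0.4},
    {"xyz":[0,0,0],"twist":[0,0,0],"jaw":0.6},
    {"xyz":[0,0,0],"twist":[0,0,0],"jaw":0.8},
    {"xyz":[0,0,0],"twist":[0,0,0],"jaw":0.8},
    {"xyz":[0,0,0],"twist":[0,0,0],"jaw":0.8},
    {"xyz":[0,0,0],"twist":[0,0,0],"jaw":0.8},
    {"xyz":[0,0,0],"twist":[0,0,0],"jaw":0.8}
  ],
  "newtons": 22
}}

```text
time_s: 10.8
tool_pos: [0.4201, -0.2079, 0.1895]
tool_rot: [180.0, -0.0, -19.6]
force: [-1.1, 0.7, 0.1]
grip_width: 0.0485
grasp_force: 0.0
```

Run:
```python
from h import *
p,s=pose(5);print(p,env.get_obs()["force"])
y=p[5]-360
delta([p[0],p[1],.37],y,(p[:3],y))
delta([.6018,-.0484,.37],-22.6,(p[:3],y))
```

```text
[ 4.201000e-01 -2.079000e-01  1.894000e-01  1.799902e+02  3.599904e+02
  3.403871e+02] [-0.80465178 -0.00402692  1.72373601]
xyz cm [  0.     0.   -18.06] twist [0. 0. 0.]
xyz cm [ 11.76 -21.12 -18.06] twist [ 0.   -0.    2.99]
```

Request:
{"api": "servo_tool", "payload": {
  "plan": [
    {"xyz":[0,0,0],"twist":[0,0,0],"jaw":0.8},
    {"xyz":[0,0,0],"twist":[0,0,0],"jaw":0.8}
  ]
}}

```text
time_s: 11.22
tool_pos: [0.4202, -0.2079, 0.1894]
tool_rot: [180.0, -0.0, -19.6]
force: [-0.5, 0.4, 3.5]
grip_width: 0.0438
grasp_force: 22.0
```

Gripped. The grasp height is 0.1894, so the release height should be about 0.278. Lift and carry over.

Request:
{"api": "servo_tool", "payload": {
  "plan": [
    {"xyz":[0,0,-1],"twist":[0,0,0],"jaw":0.8},
    {"xyz":[0,0,-4],"twist":[0,0,0],"jaw":0.8},
    {"xyz":[0,0,-8],"twist":[0,0,0],"jaw":0.8},
    {"xyz":[0,0,-12],"twist":[0,0,0],"jaw":0.8},
    {"xyz":[1,-2,-15],"twist":[0,0,0],"jaw":0.8},
    {"xyz":[2.5,-4.5,-17.5],"twist":[0,0,1],"jaw":0.8},
    {"xyz":[4,-7,-18],"twist":[0,0,2],"jaw":0.8},
    {"xyz":[5.5,-10,-18],"twist":[0,0,3],"jaw":0.8},
    {"xyz":[6.5,-12,-18],"twist":[0,0,3],"jaw":0.8}
  ]
}}

```text
time_s: 11.97
tool_pos: [0.5232, -0.114, 0.3706]
tool_rot: [-179.9, -0.1, -22.5]
force: [-0.0, 0.9, -2.3]
grip_width: 0.0435
grasp_force: 22.0
```

Run:
```python
from h import *
p,s=pose(4);y=p[5]-360;print(p,env.get_obs()["grip_width"])
delta([.6018,-.0484,.33],-22.6,(p[:3],y))
```

```text
[ 5.231000e-01 -1.133000e-01  3.695000e-01  1.801421e+02  1.799822e+02
  3.376818e+02] 0.04386961057335138
xyz cm [ 4.82 -8.99  3.95] twist [-0.   -0.    0.28]
```

Request:
{"api": "servo_tool", "payload": {
  "plan": [
    {"xyz":[1.5,-3,0.5],"twist":[0,0,0.3],"jaw":0.8},
    {"xyz":[3,-6,1.5],"twist":[0,0,0.3],"jaw":0.8},
    {"xyz":[4.5,-8.4,3],"twist":[0,0,0.3],"jaw":0.8},
    {"xyz":[4.8,-9,4],"twist":[0,0,0.3],"jaw":0.8},
    {"xyz":[4.8,-9,4],"twist":[0,0,0.3],"jaw":0.8}
  ]
}}

```text
time_s: 12.58
tool_pos: [0.6, -0.0513, 0.3262]
tool_rot: [180.0, 0.3, -22.8]
force: [-1.7, -0.7, -2.6]
grip_width: 0.0439
grasp_force: 22.0
```

Run:
```python
from h import *
p,s=pose(6);y=p[5]-360;print(p)
delta([.6018,-.0484,.278],-22.6,(p[:3],y))
```

```text
[ 5.998000e-01 -5.360000e-02  3.292000e-01  1.799055e+02  1.800329e+02
  3.369833e+02]
xyz cm [-0.02 -0.56  5.12] twist [-0.    0.   -0.42]
```

Request:
{"api": "servo_tool", "payload": {
  "plan": [
    {"xyz":[0,-0.4,1],"twist":[0,0,-0.4],"jaw":0.8},
    {"xyz":[0,-0.6,2.5],"twist":[0,0,-0.4],"jaw":0.8},
    {"xyz":[0,-0.6,3.8],"twist":[0,0,-0.4],"jaw":0.8},
    {"xyz":[0,-0.6,4.4],"twist":[0,0,-0.4],"jaw":0.8},
    {"xyz":[0,-0.6,4.5],"twist":[0,0,-0.4],"jaw":0.8},
    {"xyz":[0,-0.6,4.5],"twist":[0,0,-0.4],"jaw":0.8}
  ]
}}

```text
time_s: 13.38
tool_pos: [0.6026, -0.0467, 0.2836]
tool_rot: [180.0, 0.1, -22.5]
force: [1.0, -0.0, -1.9]
grip_width: 0.0436
grasp_force: 22.0
```

Run:
```python
from h import *
pose(4);p,s=pose(6);y=p[5]-360;print(p,env.get_obs()["force"])
delta([.6018,-.0484,.278],-22.6,(p[:3],y))
s=env.read_camera("side");cv2.imwrite("pics/s3.png",cv2.resize(s["img"][110:260,160:320,::-1],None,fx=4,fy=4,interpolation=cv2.INTER_CUBIC))
```

```text
[ 6.030000e-01 -4.650000e-02  2.847000e-01  1.800020e+02  3.599521e+02
  3.374890e+02] [ 0.1723592   0.48396046 -1.35124818]
xyz cm [-0.04  0.22  0.67] twist [-0.   -0.    0.09]
```

View pics/s3.png

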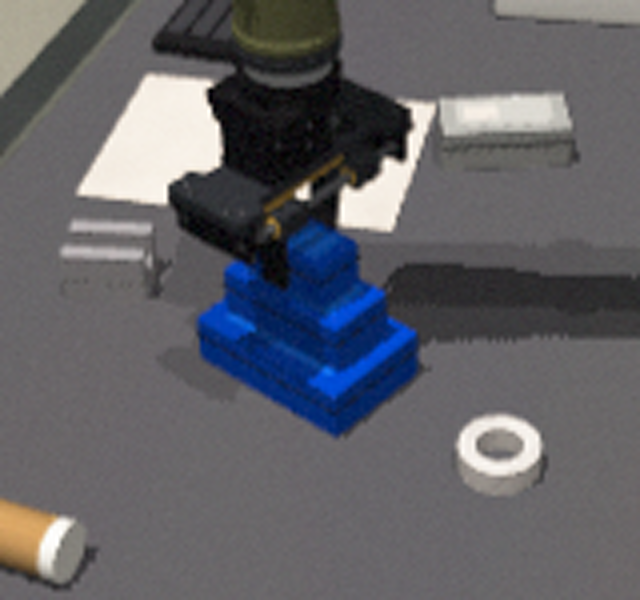

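The small case hovers about 6 mm above the medium one and looks centred. I'll correct 2 mm sideways and lower it to contact.

Request:
{"api": "servo_tool", "payload": {
  "plan": [
    {"xyz":[0,0.2,0.2],"twist":[0,0,0],"jaw":0.8},
    {"xyz":[0,0.2,0.3],"twist":[0,0,0],"jaw":0.8},
    {"xyz":[0,0.2,0.4],"twist":[0,0,0],"jaw":0.8},
    {"xyz":[0,0.2,0.5],"twist":[0,0,0],"jaw":0.8},
    {"xyz":[0,0.2,0.55],"twist":[0,0,0],"jaw":0.8},
    {"xyz":[0,0.2,0.55],"twist":[0,0,0],"jaw":0.8}
  ]
}}

```text
time_s: 14.43
tool_pos: [0.6021, -0.0483, 0.2786]
tool_rot: [180.0, 0.0, -22.5]
force: [-0.5, 0.5, -1.1]
grip_width: 0.0439
grasp_force: 22.0
```

Request:
{"api": "servo_tool", "payload": {
  "plan": [
    {"xyz":[0,0,0.05],"twist":[0,0,0],"jaw":0.8},
    {"xyz":[0,0,0.1],"twist":[0,0,0],"jaw":0.8},
    {"xyz":[0,0,0.1],"twist":[0,0,0],"jaw":0.8}
  ]
}}

```text
time_s: 14.68
tool_pos: [0.6021, -0.0482, 0.2785]
tool_rot: [180.0, -0.0, -22.5]
force: [-2.0, -0.2, 3.8]
grip_width: 0.044
grasp_force: 22.0
```

In contact. I'll release and retreat.

Request:
{"api": "servo_tool", "payload": {
  "plan": [
    {"xyz":[0,0,0],"twist":[0,0,0],"jaw":0.45},
    {"xyz":[0,0,0],"twist":[0,0,0],"jaw":0.3},
    {"xyz":[0,0,0],"twist":[0,0,0],"jaw":0},
    {"xyz":[0,0,0],"twist":[0,0,0],"jaw":0},
    {"xyz":[0,0,0],"twist":[0,0,0],"jaw":0},
    {"xyz":[0,0,-2],"twist":[0,0,0],"jaw":0},
    {"xyz":[0,0,-5],"twist":[0,0,0],"jaw":0},
    {"xyz":[0,0,-9],"twist":[0,0,0],"jaw":0},
    {"xyz":[0,0,-12],"twist":[0,0,0],"jaw":0},
    {"xyz":[0,0,-12],"twist":[0,0,0],"jaw":0}
  ]
}}

```text
time_s: 15.52
tool_pos: [0.6038, -0.0476, 0.4051]
tool_rot: [-179.8, -0.7, -22.5]
force: [0.8, 0.3, 1.0]
grip_width: 0.0864
grasp_force: 0.0
```

Run:
```python
from h import *
p,s=pose(4);print(p,env.get_obs()["force"],env.get_obs()["grip_width"])
c=env.read_camera("wrist");cv2.imwrite("pics/w8.png",c["img"][:,:,::-1])
```

```text
[ 6.023000e-01 -4.820000e-02  3.988000e-01  1.800171e+02  2.698668e+02
  3.374898e+02] [-0.220904   -1.3697623  -0.08537991] 0.0867317682769207
```

View pics/w8.png

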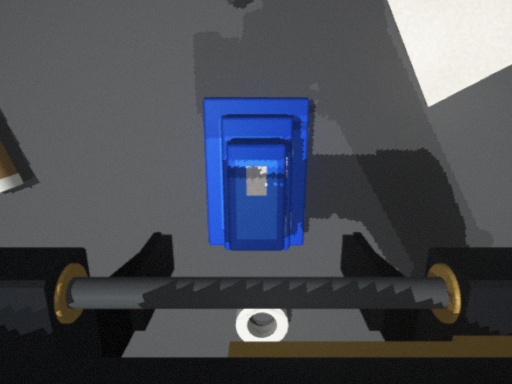

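The three cases are stacked: small lid at cols ~226–288, rows ~142–250, medium cols 221–293 from row 115, and large cols 204–308, rows 98–245. A numeric check of the small case follows.

Run:
```python
from h import *
c=env.read_camera("wrist");a=np.radians(-22.6);U=np.array([[np.cos(a),np.sin(a)],[-np.sin(a),np.cos(a)]])
def q(name,px,z,o=np.array([.602,-.048])): print(name,((cast(c,px,z)[:,:2]-o)@U.T*1000).round(1).tolist())
b=c["img"][:,:,2].astype(int)
print("S front",b[108:165,240].tolist());print("rear",b[238:256,240].tolist());print("M front",b[108:125,230].tolist())
for r in(160,225):print(r,b[r,200:236].tolist(),b[r,280:312].tolist())
q("S bottom front,lid front/rear",[[256,138.5]],.089);q("",[[256,142],[256,146],[256,250]],.129)
q("S l/r",[[227,160],[288,160],[228.5,240],[286,240]],.129)
q("M front",[[256,115]],.089);q("L front/rear",[[256,98],[256,245]],.045)
```

```text
S front [203, 201, 202, 200, 199, 176, 110, 82, 101, 139, 173, 187, 201, 204, 204, 204, 204, 204, 202, 205, 201, 201, 201, 204, 200, 205, 204, 206, 219, 178, 115, 95, 75, 80, 99, 107, 137, 162, 176, 192, 201, 202, 198, 198, 203, 204, 202, 200, 201, 201, 200, 206, 235, 245, 245, 246, 245]
rear [149, 141, 131, 130, 129, 132, 130, 130, 130, 126, 125, 118, 105, 103, 103, 104, 104, 102]
M front [205, 202, 203, 204, 202, 176, 108, 83, 100, 147, 170, 185, 201, 204, 205, 206, 207]
160 [110, 107, 109, 105, 112, 170, 209, 227, 229, 230, 230, 230, 231, 231, 231, 230, 230, 231, 231, 235, 240, 224, 158, 135, 143, 141, 148, 181, 207, 224, 230, 217, 207, 208, 226, 238] [217, 212, 196, 169, 159, 134, 130, 132, 131, 124, 112, 104, 120, 130, 127, 130, 130, 129, 124, 126, 127, 128, 129, 129, 126, 112, 94, 74, 62, 63, 68, 66]
225 [105, 101, 101, 106, 102, 103, 101, 118, 178, 210, 223, 226, 225, 223, 224, 225, 225, 224, 225, 223, 225, 231, 237, 220, 156, 125, 127, 128, 115, 113, 121, 131, 131, 133, 130, 131] [124, 121, 116, 109, 97, 109, 120, 122, 115, 106, 112, 123, 124, 125, 125, 126, 128, 135, 185, 206, 170, 124, 112, 94, 70, 59, 60, 59, 65, 87, 99, 101]
S bottom front,lid front/rear [[40.6, 0.6]]
 [[43.2, 0.5], [40.4, 0.5], [-41.7, 0.4]]
S l/r [[30.1, 21.6], [30.2, -22.8], [-33.2, 21.9], [-33.1, -23.0]]
M front [[59.6, 0.6]]
L front/rear [[72.2, 0.7], [-76.4, 0.5]]
```

All cases are centred within about 2 mm and the gripper is clear, so I'm handing in.

```bash
python3 -c "
from cell import env
print(env.sign_off())"
```

```text
the job is handed in; nothing more can be done
None
```

The job is handed in: the blue cases stand in one column, large, medium, small, each centred to about 2 mm with long sides parallel, and I never went near the grey case.

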